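# Set and lock the swing stop of a gel-cassette fixture

## Task

On the alignment fixture, loosen the lock ring under the black knob, then turn the knob clockwise so that the sprung stop pushes the gel cassette home against the fence and bears on it with light pressure: firmly felt, but gently, as the cassette is glass. Then let go of the knob and retighten the lock ring firmly, without brute force, so that the setting is locked; leave the other things alone.

Things in the scene. Friction and masses are not known exactly. Their poses are not given: they have to be found in the camera images.
- fixture: Aluminium alignment fixture, fixed: base plate 138x200x12 mm, nest table (top at 26 mm), round pedestal. Origin on the bench under the upright spindle axis. On the spindle from below: stop-finger hub (28-40 mm over the bench), lock ring (48-62), black knob (68-98). Cassette on the -y side; beyond it a fixed steel fence bar, 76 mm long, face at y = -124 mm +-4 (set anew each time).
- lock_ring: Steel lock ring, 48-62 mm over the bench, 45 mm round, with two ears, one each way along its own x; the ears' flat end faces are 56 mm apart, 26 wide: grip across them, straddling the knob. Origin on the spindle axis at bench height; yaw = ring angle. Anticlockwise from above loosens. Found tight; 0.3-0.55 rad loosening frees the clamp, 1.4 is the end stop. Rubs with about 0.4 N m when free.
- ring_grip (a point): Centre of the ring, on the axis, 55 mm over the bench. When the clamp bites, the torque rises about 0.7 N m per rad. After the knob has been turned it bites 0.2-0.4 rad farther clockwise than it did before, so returning the ring to its old angle leaves it too loose: tighten by torque. 0.18 N m above free rubbing is the least, 0.25-0.4 is right, 0.6 above is too much.
- adjuster: Adjuster: black knob, one piece with spindle, hub and stop finger. Grip bar on top 38 mm long, 14 thick, 74-98 mm over the bench, on a 37 mm disc at 68-75. Origin on the axis at bench height; x points along finger and bar (white mark on that side). Clockwise from above moves the stop to the cassette, 0.5-1.1 rad in all. Clamped while the ring is tight: do not force it.
- knob_grip (a point): Centre of the knob's grip bar, on the axis, 87 mm over the bench. Turned freely the adjuster rubs with about 0.35 N m and stays where it is left; each newton of the stop on the cassette adds 0.036 N m. Once the cassette is against the fence the push grows by about 80 N per rad. The fence's place is not known exactly: feel for it.
- stop_tip: Sprung brass nose in the end of the stop finger; its frame coincides with the adjuster's while the spring is not pressed. Spring 2.5 N per mm, 10 mm travel. About 5 N on the cassette is right, under 2 N is loose, over 10 N is too much, over 14 N cracks it.
- tip_end (a point): Axis of the nose: an upright pin of 8 mm diameter, 27-38 mm over the bench, at x = 36, y = -20 mm in the adjuster's frame; it touches the cassette's near edge with its side.
- gel_cassette: Flat grey glass gel cassette, 80x100x7 mm, loose on the nest table, 2 to 7 mm short of the fence. Origin: centre of its underside; its 100 mm side runs along its y, toward the fence.
- lock_shoe: Brake shoe hidden inside the pedestal; the tight ring presses it on the spindle, 1 N for each 0.005 N m of ring torque above rubbing. Out of reach, only felt through the ring.
- tip_box_a: Pipette tip box with lid, 90x126x78 mm, bystander, origin under its centre
- marker_0: Marker pen 13x136x14 mm lying on the bench, bystander
- timer: White bench timer 62x66x20 mm, bystander
- weigh_boat: White weighing boat 60x85x20 mm, bystander

How it is judged:
By the outcome, as a careful person would: the job done as asked, in the order asked, and still so for the second after the job is handed in, with the robot touching nothing.
It also fails if it takes over 72 s, if anything falls off the work surface, if the arm or the gripper's body presses on something with over 40 N, if the wrist force passes 120 N, or if a joint passes its speed limit or range.

## Robot

A 6-joint arm with a two-finger parallel gripper is mounted at the origin on a cart in front of the work surface, level with it; the furniture and walls round the work are solid. World frame = base frame: x ahead of the robot, y to its left, z up, the work surface at z = 0. Lengths are in m, angles in rad, forces in N, time in s.
With the tool pointing down it reaches from about 0.35 to 0.775 m from the base axis. Payload 5.5 kg.
Tool frame: the origin (TCP) lies at the centre of the arm's flange, where the gripper is bolted on; the fingertips stand 173 mm ahead of it and the grasp point (between the pads) lies 155 mm ahead of it (grip_point_offset is the distance from the TCP to the grasp point, in m); z points along the fingers, y is the line along which they close (so a half turn about z gives the same grasp; the last joint's range is limited). The gripper opens to 85 mm and grips with 20 to 120 N. Pads are 22 mm wide; open, the fingers measure 114 mm over their backs; the gripper's body (76 mm by 85 mm) begins 54 mm behind the grasp point. The pads swing forward as they close: fully open they stand 13 mm farther back than shut.
Start: joints at [1.03, 0.313, 0.046, 1.304, 0, 1.431], TCP at [0.224, 0.529, 0.405] pointing down, gripper open.
Joint ranges: [-2.76, 2.76], [-0.86, 1.69], [-1.03, 1.26], [-2.2, 2.34], [-1.47, 1.5], [-3.14, 3.14]. Speed limits (rad/s): [2.57, 2.57, 3.14, 3.14, 3.14, 3.14].

## Interface

Orientations are given as a unit quaternion [w, x, y, z].
In Python, from plant import * gives the robot as it stands.
- The arm moves only by the shell command python3 -m creep 'ROWS' [OPENING] [FORCE]. ROWS is JSON, a list of rows, each an object of numbers: "tx", "ty", "tz": the shift along the tool's x, y, z in mm; "roll": the turn about the tool's z in degrees. In form: [{"tx": .., "ty": .., "tz": .., "roll": ..}, ...]. A call has 1 to 12 rows; each row is the pose to reach, as a shift and turn from the pose commanded when the call began, along the tool's axes at that moment; what a row does not reach only later rows make up. A row lasts 1/12 s, in which the tool goes at most 41.7 mm and 7.16 degrees, less where a joint would pass 70% of its speed; a pose out of reach is approached as far as the arm can. A call with a gripper value outside its range is refused whole. OPENING is the closure, from 0 (fully open) to 1 (shut), set as the call begins (- or left out, the last holds). The fingers move at their own pace and stop on an object; FORCE is the grip in N (left out, the last holds). Time passes only in rows, so rows that repeat a pose let the fingers close. It gives the time, the measured TCP pose, the force, the opening and the grip force at its end, in the units of the state.
- get_state(): the state, without advancing time (a new reading comes with each control period).
- grab_frame(name): name is "side" or "top"; returns a dict with "pixels" (480x640x3 uint8, red, green, blue), "z_map" (480x640 float32, m along the optical axis (not along the pixel's ray), 0 where there is no reading), "fx", "fy", "cx", "cy" (pixels), "R" (3x3) and "t" (3): a world point X has camera coordinates R X + t. Camera axes: x right, y down, z forward; pixel columns grow to the right and rows downward; lengths in m; the calibration is good to about 2 mm. A picture is of the moment at which its call begins.
- finish_job(): hands the job in; it is judged then, once.
Trained networks look in the newest picture that a camera, given by its name, has taken for a name from the list of things; names that differ only in an ending like _2 or _b are one class to them, and where a whole thing is asked for, a point or a joint stands for the part that bears it (a point fixed in the world has none). Each returns a list of dicts, best first, with "confidence" (0 to 1); they miss things now and then, are a little off and sometimes report something else, mostly with a low value. They report only what shows in the picture. A call takes as long as a camera call.
- silhouettes(camera, target): "mask" (480x640 bool, what is visible of it) and "uv" ([column, row] in pixels, amid what is visible of it).
The state is a dict: "t": time; "joints": joint angles; "qvel": joint speeds; "tau": joint torques, N m; "eef_pos": TCP position; "eef_rot": TCP orientation; "wrist_force": force on the tool from outside, world axes, zero at the start; "ft_torque": the same for the moment, N m; "width": finger opening in m; "grasp_force": force on a finger pad.
Only numpy, scipy, OpenCV 4.12 (cv2) and the standard library are available. Lean on these libraries where they do the work, as an engineer would, in place of code of your own. Each camera call takes 0.05 s, during which the arm holds its last target. There are 200 camera calls.

## Working session

There is one attempt and no reset: what is moved stays moved. The work goes in short steps, Python scripts to look and compute and a shell command to move; the robot and the scene stay as the last step left them, time stands still between calls to the robot, and variables do not carry over. Pictures are saved under pics/ and viewed, at most 10 in all, crops included, and the job is handed in when it is done.

```bash
mkdir -p pics; ls; cat > h.py <<'E'
from plant import *
import numpy as np, cv2
def pts(f,mask):
    v,u=np.nonzero(mask&(f["z_map"]>0)); z=f["z_map"][v,u]
    c=np.c_[(u-f["cx"])/f["fx"]*z,(v-f["cy"])/f["fy"]*z,z]
    return (c-f["t"])@f["R"]
E
python3 - <<'E'
from h import *
s=get_state(); print({k:np.round(v,3).tolist() for k,v in s.items()})
for c in ["top","side"]:
    f=grab_frame(c); cv2.imwrite(f"pics/{c}0.png",f["pixels"][:,:,::-1])
    print(c,"cam",np.round(-f["R"].T@f["t"],3),f["fx"])
    for n in ["fixture","lock_ring","adjuster","stop_tip","gel_cassette","tip_box_a","marker_0","timer","weigh_boat"]:
        for r in silhouettes(c,n)[:2]:
            p=pts(f,r["mask"])
            print(n,round(r["confidence"],2),np.round(r["uv"]),r["mask"].sum(),np.round(np.median(p,0),3) if len(p) else "",np.round(p.min(0),3),np.round(p.max(0),3))
E
```

```text
pics
{'t': 0.0, 'joints': [1.03, 0.314, 0.045, 1.304, -0.0, 1.431], 'qvel': [-0.001, 0.001, 0.001, 0.0, -0.002, -0.0], 'tau': [0.001, -48.063, 29.853, 0.019, -0.0, 0.0], 'eef_pos': [0.224, 0.529, 0.404], 'eef_rot': [-0.0, 0.199, 0.98, -0.001], 'wrist_force': [-0.104, 0.164, 0.883], 'ft_torque': [0.029, -0.027, -0.063], 'grasp_force': 0.0, 'width': 0.085}
top cam [ 0.356 -0.021  1.333] 446.2177451623195
fixture 0.71 [325. 220.] 1851 [ 0.56  -0.04   0.014] [ 0.513 -0.166 -0.004] [0.671 0.044 0.104]
lock_ring 0.45 [181. 234.] 1461 [0.507 0.364 0.076] [ 0.447  0.299 -0.003] [0.571 0.465 0.085]
adjuster 0.58 [309. 220.] 171 [0.554 0.004 0.077] [ 0.534 -0.019  0.012] [0.595 0.032 0.104]
gel_cassette 0.57 [329. 200.] 886 [ 0.611 -0.064  0.031] [ 0.566 -0.116  0.02 ] [ 0.655 -0.011  0.065]
gel_cassette 0.57 [439. 279.] 182 [ 0.393 -0.391  0.012] [ 0.379 -0.447 -0.004] [ 0.401 -0.318  0.02 ]
tip_box_a 0.92 [182. 234.] 1502 [0.507 0.363 0.076] [ 0.445  0.299 -0.006] [0.584 0.442 0.085]
marker_0 0.47 [434. 281.] 192 [ 0.393 -0.377  0.011] [ 0.382 -0.444 -0.003] [ 0.404 -0.312  0.02 ]
timer 0.65
[... 784 characters left out ...]
116  0.012] [0.649 0.011 0.035]
tip_box_a 0.92 [281. 183.] 1301 [0.497 0.336 0.063] [ 0.441  0.297 -0.006] [0.606 0.571 0.081]
tip_box_a 0.56 [338. 243.] 217 [ 0.544 -0.012  0.078] [ 0.528 -0.022 -0.004] [0.596 0.128 0.099]
marker_0 0.75 [333. 411.] 431 [ 0.387 -0.384  0.01 ] [ 0.377 -0.446 -0.004] [ 0.403 -0.31   0.016]
marker_0 0.48 [339. 242.] 197 [ 0.542 -0.012  0.078] [ 0.528 -0.022  0.027] [0.584 0.014 0.099]
timer 0.6 [281. 185.] 1253 [0.496 0.335 0.064] [ 0.442  0.297 -0.005] [0.568 0.571 0.081]
timer 0.57 [422. 386.] 1179 [ 0.564 -0.4    0.017] [ 0.532 -0.433 -0.004] [ 0.612 -0.346  0.023]
weigh_boat 0.61 [257. 213.] 332 [0.398 0.29  0.006] [ 0.358  0.231 -0.007] [0.432 0.323 0.02 ]
```

```bash
python3 - <<'E'
from h import *
a=cv2.imread("pics/top0.png")[170:270,270:390]; b=cv2.imread("pics/side0.png")[210:330,290:430]
cv2.imwrite("pics/topc.png",cv2.resize(a,(720,600),interpolation=cv2.INTER_CUBIC))
cv2.imwrite("pics/sidec.png",cv2.resize(b,(700,600),interpolation=cv2.INTER_CUBIC))
E
```

```text
(no output)
```

View pics/topc.png

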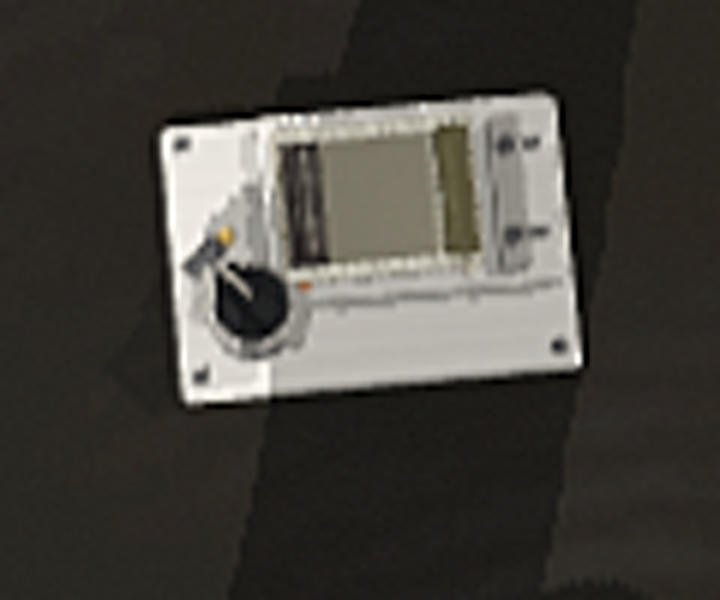

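View pics/sidec.png

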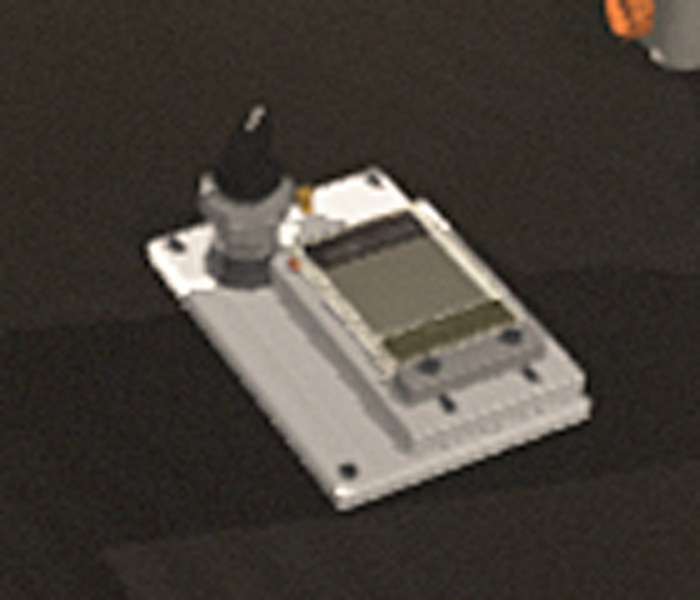

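The top view shows the knob at about pixel (311,220), with its white mark and the finger pointing up-left. The brass tip is at (307.5,209), the cassette at about (333,203) and the fence at (355,202). In the side view the ring ears show at (331,248) and (348,248). Next I fit the axis and the ring yaw.

```bash
cat > fit.py <<'E'
from h import *
def ring(c,n=4):
    P=[]
    for _ in range(n):
        f=grab_frame(c); v,u=np.mgrid[:480,:640]; P.append(pts(f,(abs(u-325)<70)&(abs(v-235)<60)))
    return np.vstack(P)
if __name__=="__main__":
    for c in ["top","side"]:
        P=ring(c); P=P[np.hypot(P[:,0]-.55,P[:,1])<.05]
        b=P[(P[:,2]>.088)&(P[:,2]<.108)]; r=cv2.minAreaRect((b[:,:2]*1000).astype(np.float32)); print(c,"bar",len(b),r,np.median(b,0))
        for lo,hi in[(.064,.085),(.05,.064)]:
            k=P[(P[:,2]>lo)&(P[:,2]<hi)]; print(lo,len(k),np.round(k.min(0),3),np.round(k.max(0),3),np.round(np.median(k,0),3))
        q=P[(P[:,2]>.045)&(P[:,2]<.066)]
        H=np.histogram2d(q[:,0],q[:,1],bins=[np.arange(.51,.60,.004),np.arange(-.04,.045,.004)])[0].astype(int); print("rows x .51.. , cols y -.04..");
        for i,h in enumerate(H): print(round(.51+.004*i,3),' '.join(f"{x:2d}" for x in h))
E
python3 fit.py
```

```text
top bar 268 ((550.3032836914062, -2.902667999267578), (36.53990173339844, 13.790480613708496), 47.186763763427734) [ 0.55131697 -0.00196074  0.09745585]
0.064 332 [ 0.531 -0.03   0.064] [0.572 0.025 0.084] [ 0.547 -0.002  0.074]
0.05 341 [ 0.529 -0.03   0.05 ] [0.573 0.025 0.064] [ 0.546 -0.005  0.061]
rows x .51.. , cols y -.04..
0.51  0  0  0  0  0  0  0  0  0  0  0  0  0  0  0  0  0  0  0  0  0
0.514  0  0  0  0  0  0  0  0  0  0  0  0  0  0  0  0  0  0  0  0  0
0.518  0  0  0  0  0  0  0  0  0  0  0  0  0  0  0  0  0  0  0  0  0
0.522  0  0  0  0  0  0  0  0  0  0  0  0  0  0  0  0  0  0  0  0  0
0.526  0  0  0  0  0  0  0  0  7  4  3  0  0  0  0  0  0  0  0  0  0
0.53  0  0  0  4  4  0  4  4  9  4 11  6  1  0  0  0  0  0  0  0  0
0.534  0  0  0 13  7 14  3  4  7  4  5  5  6  4  0  0  0  0  0  0  0
0.538  0  0  0  8  3  4  0  0  0  0  0  0  0  8  0  0  0  0  0  0  0
0.542  0  0  0  7  4  0  0  0  0  0  0  0  0 12  8  7  4  0  0  0  0
0.546  0  0  8 15  6  0  0  0  0  0  0  0  0  4  4  4  4  0  0  0  0
0.55  0  0  4  7  3  0  0  0  0  0  0  0  0  5  4  5  6  0  0  0  0
0.554  0  0
[... 1891 characters left out ...]
  0  0  0  0
0.558  0  0  0  0  8 18  5  5  0  0  0  0  0  0  0  0  0  0  0  0  0
0.562  0  0  0  0  0  1 18  5  3  0  0  0  0  0  0  0  0  0  0  0  0
0.566  0  0  0  0  0  0  0  4  5  4  3  0  0  0  0  0  0  0  0  0  0
0.57  0  0  0  0  0  0  0  0  0  0  0  0  0  0  0  0  0  0  0  0  0
0.574  0  0  0  0  0  0  0  0  0  0  0  0  0  0  0  0  0  0  0  0  0
0.578  0  0  0  0  0  0  0  0  0  0  0  0  0  0  0  0  0  0  0  0  0
0.582  0  0  0  0  0  0  0  0  0  0  0  0  0  0  0  0  0  0  0  0  0
0.586  0  0  0  0  0  0  0  0  0  0  0  0  0  0  0  0  0  0  0  0  0
0.59  0  0  0  0  0  0  0  0  0  0  0  0  0  0  0  0  0  0  0  0  0
0.594  0  0  0  0  0  0  0  0  0  0  0  0  0  0  0  0  0  0  0  0  0
```

```bash
cat > fit2.py <<'E'
from h import *
from scipy.optimize import differential_evolution as de
def run(n=5,free=True,c0=(.549,-.004)):
    Z=[]
    for _ in range(n): f=grab_frame("top"); Z.append(f["z_map"])
    f["z_map"]=np.median(Z,0); v,u=np.mgrid[:480,:640]; m=(abs(u-312)<16)&(abs(v-220)<16)&(f["z_map"]>0)
    P=pts(f,m); C=-f["R"].T@f["t"]; s=(C[2]-.062)/(C[2]-P[:,2]); Q=(C+(P-C)*s[:,None])[:,:2]
    w=np.where(P[:,2]>.066,.3,1); L=P[:,2]>.045
    def sd(p):
        d=Q-p[:2]; r=np.hypot(*d.T); a=p[2]; x=d@[np.cos(a),np.sin(a)]; y=d@[-np.sin(a),np.cos(a)]
        return np.minimum(r-.0225,np.maximum(abs(x)-.028,abs(y)-.013))
    def cost(p): return np.sum(w*(1/(1+np.exp(sd(p)/.0012))-L)**2)
    b=[(c0[0]-.006,c0[0]+.006),(c0[1]-.006,c0[1]+.006),(.9,2.8)]
    r=de(cost,b,seed=1); print("ring",np.round(r.x,4),np.degrees(r.x[2]),r.fun)
    for a in np.radians(range(60,171,10)): print(int(np.degrees(a)+.5),round(cost([r.x[0],r.x[1],a]),1),end="; ")
run()
E
python3 fit2.py; python3 -c "
from h import *
from scipy.spatial.transform import Rotation as R
s=get_state(); print(R.from_quat(np.roll(s['eef_rot'],-1)).as_matrix().round(3))"
```

```text
ring [ 0.5506 -0.0029  1.3368] 76.59513238362244 10.8370445857562
60 25.7; 70 14.6; 80 12.1; 90 23.7; 100 34.0; 110 40.9; 120 49.9; 130 60.5; 140 67.2; 150 68.8; 160 67.4; 170 66.7; [[-0.921  0.39   0.   ]
 [ 0.39   0.921  0.   ]
 [-0.     0.    -1.   ]]
```

```bash
python3 -m creep '[{"tx":-390,"ty":-280,"roll":-9.6},{"tx":-390,"ty":-280,"roll":-9.6},{"tx":-390,"ty":-280,"roll":-9.6},{"tx":-390,"ty":-280,"roll":-9.6},{"tx":-390,"ty":-280,"roll":-9.6},{"tx":-390,"ty":-280,"roll":-9.6},{"tx":-390,"ty":-280,"roll":-9.6},{"tx":-390,"ty":-280,"roll":-9.6},{"tx":-390,"ty":-280,"roll":-9.6},{"tx":-390,"ty":-280,"roll":-9.6},{"tx":-390,"ty":-280,"roll":-9.6},{"tx":-390,"ty":-280,"roll":-9.6}]' 0 25
cat > go.py <<'E'
from h import *
import sys
from scipy.spatial.transform import Rotation as R
s=get_state(); M=R.from_quat(np.roll(s['eef_rot'],-1)).as_matrix()
x,y,z,a=map(float,sys.argv[1:5])
d=np.array([x,y,z])-s['eef_pos']; ya=np.degrees(np.arctan2(M[1,1],M[0,1]))
print("shift mm",np.round(M.T@d*1000,1),"roll",round(-((a-ya+90)%180-90),2),"yaw",round(ya,2)); print({k:np.round(s[k],3).tolist() for k in ['t','eef_pos','joints','wrist_force','ft_torque','width','grasp_force']}, M[:,2].round(4))
E
python3 go.py .5495 -.0035 .3 76.6
```

```text
shift mm [-507.3 -363.9  104.7] roll -9.56 yaw 67.04
{'t': 1.65, 'eef_pos': [0.224, 0.529, 0.405], 'joints': [1.03, 0.313, 0.046, 1.304, -0.0, 1.431], 'wrist_force': [-0.008, -0.133, 0.212], 'ft_torque': [-0.027, 0.019, 0.026], 'width': 0.086, 'grasp_force': 0.0} [ 1.e-04  1.e-04 -1.e+00]$[0]: bad value
```

```bash
python3 -m creep '[{"tx":-32,"ty":-23,"tz":0,"roll":-1},{"tx":-64,"ty":-46,"tz":0,"roll":-2},{"tx":-96,"ty":-69,"tz":0,"roll":-3},{"tx":-128,"ty":-92,"tz":0,"roll":-4},{"tx":-160,"ty":-115,"tz":0,"roll":-5},{"tx":-192,"ty":-138,"tz":0,"roll":-6},{"tx":-224,"ty":-161,"tz":0,"roll":-7},{"tx":-256,"ty":-184,"tz":0,"roll":-8},{"tx":-288,"ty":-207,"tz":0,"roll":-9},{"tx":-320,"ty":-230,"tz":0,"roll":-9.6},{"tx":-352,"ty":-253,"tz":0,"roll":-9.6},{"tx":-384,"ty":-276,"tz":0,"roll":-9.6}]' 0 25
python3 go.py .5495 -.0035 .3 76.6
```

```text
t: 2.65
eef_pos: [0.4708, 0.1236, 0.405]
eef_rot: [0.0, 0.116, 0.993, 0.0]
wrist_force: [0.1, 0.6, -0.0]
width: 0.0855
grasp_force: 0.0
shift mm [-105.9 -105.5  105. ] roll 0.03 yaw 76.63
{'t': 2.65, 'eef_pos': [0.471, 0.124, 0.405], 'joints': [0.092, 0.142, -0.173, 1.255, 0.0, 0.325], 'wrist_force': [0.066, 0.607, -0.021], 'ft_torque': [0.017, -0.041, -0.016], 'width': 0.085, 'grasp_force': 0.0} [ 8.e-04  3.e-04 -1.e+00]
```

```bash
python3 -m creep '[{"tx":-25,"ty":-25,"tz":20,"roll":0},{"tx":-50,"ty":-50,"tz":40,"roll":0},{"tx":-75,"ty":-75,"tz":60,"roll":0},{"tx":-98,"ty":-98,"tz":85,"roll":0},{"tx":-106,"ty":-105.5,"tz":105,"roll":0},{"tx":-106,"ty":-105.5,"tz":105,"roll":0},{"tx":-106,"ty":-105.5,"tz":105,"roll":0}]'
python3 go.py .5495 -.0035 .215 76.6
```

```text
t: 3.23
eef_pos: [0.5485, -0.0022, 0.2985]
eef_rot: [-0.002, 0.117, 0.993, 0.0]
wrist_force: [-0.1, 0.6, 0.4]
width: 0.0853
grasp_force: 0.0
shift mm [-1.6 -1.1 83.5] roll -0.06 yaw 76.54
{'t': 3.233, 'eef_pos': [0.548, -0.002, 0.298], 'joints': [-0.15, 0.319, -0.213, 1.042, 0.0, 0.084], 'wrist_force': [-0.076, 0.55, 0.397], 'ft_torque': [0.016, 0.029, -0.027], 'width': 0.085, 'grasp_force': 0.0} [-0.0035  0.001  -1.    ]
```

```bash
python3 - <<'E'
from h import *
a=grab_frame("side"); b=grab_frame("top")
A=a["pixels"][150:300,270:420,::-1]; B=b["pixels"][160:280,250:370,::-1]
cv2.imwrite("pics/abv.png",np.hstack([cv2.resize(A,(400,400)),cv2.resize(B,(400,400))]))
E
```

```text
(no output)
```

View pics/abv.png

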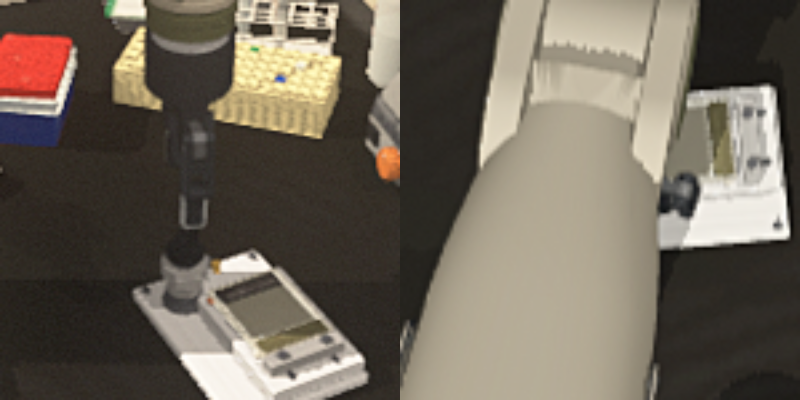

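Left: the fingers hang right above the knob (side pixel about (343,232)). The top view is hidden by the arm. I descend in two stages.

```bash
python3 -m creep '[{"tx":-0.5,"ty":0,"tz":20,"roll":0},{"tx":-0.5,"ty":0,"tz":35,"roll":0},{"tx":-0.5,"ty":0,"tz":50,"roll":0},{"tx":-0.5,"ty":0,"tz":60,"roll":0},{"tx":-0.5,"ty":0,"tz":60,"roll":0},{"tx":-0.5,"ty":0,"tz":60,"roll":0}]'; python3 go.py .5495 -.0035 .215 76.6
```

```text
t: 3.83
eef_pos: [0.5494, -0.001, 0.2405]
eef_rot: [0.0, 0.116, 0.993, 0.0]
wrist_force: [-0.5, 0.1, 0.7]
width: 0.0853
grasp_force: 0.0
shift mm [-0.6 -2.4 25.5] roll 0.11 yaw 76.71
{'t': 3.833, 'eef_pos': [0.549, -0.001, 0.241], 'joints': [-0.148, 0.369, -0.296, 0.905, 0.0, 0.084], 'wrist_force': [-0.543, 0.074, 0.726], 'ft_torque': [0.001, -0.012, -0.03], 'width': 0.085, 'grasp_force': 0.0} [ 6.e-04  0.e+00 -1.e+00]
```

```bash
python3 -m creep '[{"tx":-0.5,"ty":-2.4,"tz":10,"roll":0},{"tx":-0.5,"ty":-2.4,"tz":18,"roll":0},{"tx":-0.5,"ty":-2.4,"tz":25,"roll":0},{"tx":-0.5,"ty":-2.4,"tz":25,"roll":0},{"tx":-0.5,"ty":-2.4,"tz":25,"roll":0}]'; python3 go.py .5495 -.0035 .215 76.6
python3 - <<'E'
from h import *
a=grab_frame("side")
cv2.imwrite("pics/dn.png",cv2.resize(a["pixels"][190:300,280:420,::-1],(760,597)))
E
```

```text
t: 4.25
eef_pos: [0.5491, -0.0042, 0.214]
eef_rot: [-0.001, 0.116, 0.993, 0.0]
wrist_force: [-0.1, 0.0, 0.5]
width: 0.0853
grasp_force: 0.0
shift mm [-0.3  0.8 -1. ] roll 0.02 yaw 76.62
{'t': 4.25, 'eef_pos': [0.549, -0.004, 0.214], 'joints': [-0.154, 0.397, -0.329, 0.847, 0.0, 0.08], 'wrist_force': [-0.068, 0.029, 0.535], 'ft_torque': [-0.045, -0.025, -0.008], 'width': 0.085, 'grasp_force': 0.0} [-1.5e-03  3.0e-04 -1.0e+00]
```

View pics/dn.png

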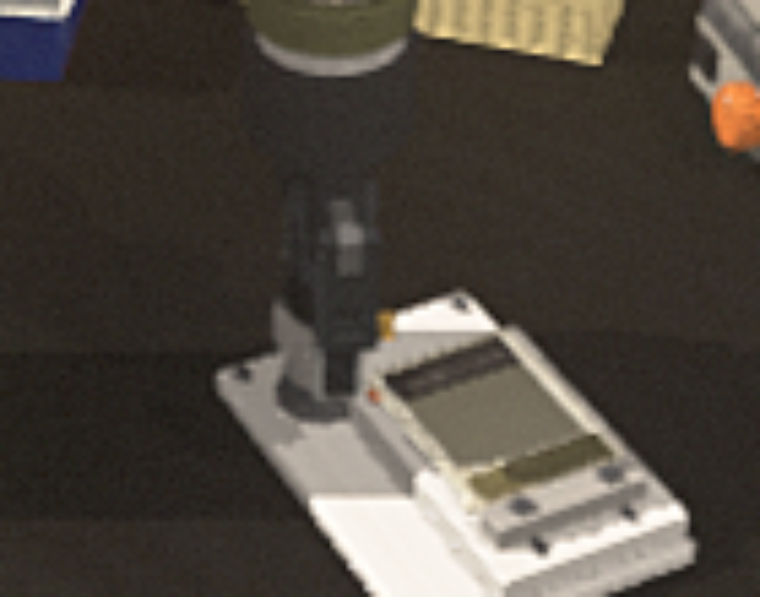

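The near finger stands beside the ring's ear, clear of the cassette and the brass tip (about (351,250)). Closing.

```bash
python3 -m creep '[{"tx":0,"ty":0,"tz":0,"roll":0},{"tx":0,"ty":0,"tz":0,"roll":0},{"tx":0,"ty":0,"tz":0,"roll":0},{"tx":0,"ty":0,"tz":0,"roll":0},{"tx":0,"ty":0,"tz":0,"roll":0},{"tx":0,"ty":0,"tz":0,"roll":0},{"tx":0,"ty":0,"tz":0,"roll":0},{"tx":0,"ty":0,"tz":0,"roll":0}]' 0.8 60; python3 go.py .5495 -.0035 .215 76.6
```

```text
t: 4.97
eef_pos: [0.55, -0.0026, 0.216]
eef_rot: [0.001, 0.116, 0.993, 0.003]
wrist_force: [-0.1, 7.9, 6.1]
width: 0.0546
grasp_force: 63.3
shift mm [ 0.3 -1.   1. ] roll 0.11 yaw 76.71
{'t': 4.967, 'eef_pos': [0.55, -0.003, 0.216], 'joints': [-0.152, 0.394, -0.327, 0.847, 0.005, 0.08], 'wrist_force': [-0.122, 7.863, 6.086], 'ft_torque': [1.718, -0.073, -0.178], 'width': 0.055, 'grasp_force': 63.301} [ 0.0029  0.0049 -1.    ]
```

```bash
python3 -m creep '[{"tx":0,"ty":1.6,"tz":-0.5,"roll":0},{"tx":0,"ty":1.6,"tz":-0.5,"roll":-3},{"tx":0,"ty":1.6,"tz":-0.5,"roll":-6},{"tx":0,"ty":1.6,"tz":-0.5,"roll":-9},{"tx":0,"ty":1.6,"tz":-0.5,"roll":-9}]'; python3 go.py .5495 -.0035 .215 76.6
```

```text
t: 5.38
eef_pos: [0.5502, -0.002, 0.216]
eef_rot: [0.001, 0.037, 0.999, 0.001]
wrist_force: [-0.7, 4.0, 4.5]
width: 0.0546
grasp_force: 63.7
shift mm [ 0.6 -1.6  1. ] roll 9.19 yaw 85.79
{'t': 5.383, 'eef_pos': [0.55, -0.002, 0.216], 'joints': [-0.15, 0.395, -0.326, 0.849, 0.003, -0.077], 'wrist_force': [-0.665, 4.041, 4.475], 'ft_torque': [1.456, -0.109, 0.562], 'width': 0.055, 'grasp_force': 63.717} [ 0.0019  0.0024 -1.    ]
```

```bash
python3 -m creep '[{"tx":0,"ty":0.8,"tz":-0.5,"roll":-3},{"tx":0,"ty":0.8,"tz":-0.5,"roll":-6},{"tx":0,"ty":0.8,"tz":-0.5,"roll":-9},{"tx":0,"ty":0.8,"tz":-0.5,"roll":-12}]'; python3 go.py .5495 -.0035 .215 76.6;  python3 -m creep '[{"tx":0,"ty":0,"tz":0,"roll":-3},{"tx":0,"ty":0,"tz":0,"roll":-6},{"tx":0,"ty":0,"tz":0,"roll":-9},{"tx":0,"ty":0,"tz":0,"roll":-12}]'; python3 go.py .5495 -.0035 .215 76.6
```

```text
t: 5.72
eef_pos: [0.5503, -0.0016, 0.216]
eef_rot: [0.001, -0.067, 0.998, 0.001]
wrist_force: [1.1, 2.8, 1.7]
width: 0.0545
grasp_force: 64.1
shift mm [ 1.  -1.8  1. ] roll 21.05 yaw 97.65
{'t': 5.717, 'eef_pos': [0.55, -0.002, 0.216], 'joints': [-0.149, 0.395, -0.325, 0.849, 0.002, -0.283], 'wrist_force': [1.054, 2.778, 1.722], 'ft_torque': [1.291, -0.202, -0.424], 'width': 0.054, 'grasp_force': 64.113} [ 0.0014  0.0016 -1.    ]
t: 6.05
eef_pos: [0.5502, -0.0015, 0.2161]
eef_rot: [0.001, -0.171, 0.985, 0.001]
wrist_force: [1.1, 2.4, 2.0]
width: 0.0546
grasp_force: 64.1
shift mm [ 1.4 -1.6  1. ] roll 33.05 yaw 109.65
{'t': 6.05, 'eef_pos': [0.55, -0.002, 0.216], 'joints': [-0.149, 0.395, -0.325, 0.849, 0.002, -0.492], 'wrist_force': [1.136, 2.415, 1.97], 'ft_torque': [1.363, -0.053, -0.368], 'width': 0.055, 'grasp_force': 64.14} [ 0.0013  0.002  -1.    ]
```

```bash
python3 -m creep '[{"tx":0,"ty":0,"tz":0,"roll":-3},{"tx":0,"ty":0,"tz":0,"roll":-6},{"tx":0,"ty":0,"tz":0,"roll":-9},{"tx":0,"ty":0,"tz":0,"roll":-9}]'; python3 go.py .5503 -.0012 .29 138;  python3 -m creep '[{"tx":0,"ty":0,"tz":0,"roll":0},{"tx":0,"ty":0,"tz":0,"roll":0},{"tx":0,"ty":0,"tz":0,"roll":0},{"tx":0,"ty":0,"tz":0,"roll":0},{"tx":0,"ty":0,"tz":0,"roll":0},{"tx":0,"ty":0,"tz":-10,"roll":0},{"tx":0,"ty":0,"tz":-30,"roll":0},{"tx":0,"ty":0,"tz":-55,"roll":0},{"tx":0,"ty":0,"tz":-75,"roll":0},{"tx":0,"ty":0,"tz":-75,"roll":0}]' 0 ; python3 go.py .5503 -.0012 .26 138
```

```text
t: 6.38
eef_pos: [0.5502, -0.0014, 0.216]
eef_rot: [0.001, -0.248, 0.969, 0.001]
wrist_force: [2.0, 4.0, 2.7]
width: 0.0545
grasp_force: 64.1
shift mm [ -0.3   0.2 -74. ] roll -19.32 yaw 118.68
{'t': 6.383, 'eef_pos': [0.55, -0.001, 0.216], 'joints': [-0.149, 0.395, -0.325, 0.849, 0.002, -0.65], 'wrist_force': [2.005, 4.0, 2.658], 'ft_torque': [1.548, 0.082, 0.437], 'width': 0.055, 'grasp_force': 64.11} [ 0.0011  0.0019 -1.    ]
t: 7.22
eef_pos: [0.5515, -0.0021, 0.2959]
eef_rot: [0.004, -0.247, 0.969, -0.002]
wrist_force: [0.5, 0.0, -0.1]
width: 0.0853
grasp_force: 0.0
shift mm [ 0.8  1.5 35.9] roll -19.38 yaw 118.62
{'t': 7.217, 'eef_pos': [0.551, -0.002, 0.296], 'joints': [-0.149, 0.321, -0.217, 1.025, -0.0, -0.649], 'wrist_force': [0.53, 0.024, -0.123], 'ft_torque': [-0.033, -0.043, 0.027], 'width': 0.085, 'grasp_force': 0.0} [ 0.0077 -0.0013 -1.    ]
```

```bash
python3 -m creep '[{"tx":1,"ty":1.5,"tz":6,"roll":-6},{"tx":1,"ty":1.5,"tz":16,"roll":-13},{"tx":1,"ty":1.5,"tz":28,"roll":-19.4},{"tx":1,"ty":1.5,"tz":36,"roll":-19.4},{"tx":1,"ty":1.5,"tz":36,"roll":-19.4},{"tx":1,"ty":1.5,"tz":36,"roll":-19.4}]' 0.3; python3 go.py .5503 -.0012 .250 138
```

```text
t: 7.72
eef_pos: [0.5479, -0.001, 0.2543]
eef_rot: [-0.001, -0.406, 0.914, 0.0]
wrist_force: [0.1, 0.4, 0.2]
width: 0.0597
grasp_force: 0.0
shift mm [-1.4 -1.9  4.3] roll -0.13 yaw 137.87
{'t': 7.717, 'eef_pos': [0.548, -0.001, 0.254], 'joints': [-0.148, 0.354, -0.281, 0.938, -0.0, -0.984], 'wrist_force': [0.079, 0.405, 0.182], 'ft_torque': [0.017, 0.006, 0.005], 'width': 0.06, 'grasp_force': 0.0} [-1.4e-03  2.0e-04 -1.0e+00]
```

```bash
python3 -m creep '[{"tx":-0.5,"ty":-1,"tz":2,"roll":0},{"tx":-0.5,"ty":-1,"tz":2,"roll":0},{"tx":-0.5,"ty":-1,"tz":2,"roll":0}]'; python3 go.py .5503 -.0012 .250 138;python3 -m creep '[{"tx":0,"ty":0,"tz":0,"roll":0},{"tx":0,"ty":0,"tz":0,"roll":0},{"tx":0,"ty":0,"tz":0,"roll":0},{"tx":0,"ty":0,"tz":0,"roll":0},{"tx":0,"ty":0,"tz":0,"roll":0},{"tx":0,"ty":0,"tz":0,"roll":0},{"tx":0,"ty":0,"tz":0,"roll":0},{"tx":0,"ty":0,"tz":0,"roll":0}]' 1 60; python3 go.py .5503 -.0012 .250 138
```

```text
t: 7.97
eef_pos: [0.5496, -0.0014, 0.2531]
eef_rot: [0.0, -0.407, 0.914, -0.0]
wrist_force: [0.6, 0.4, -0.5]
width: 0.0597
grasp_force: 0.0
shift mm [-0.6 -0.4  3.1] roll -0.01 yaw 137.99
{'t': 7.967, 'eef_pos': [0.55, -0.001, 0.253], 'joints': [-0.149, 0.357, -0.279, 0.934, 0.0, -0.986], 'wrist_force': [0.625, 0.416, -0.472], 'ft_torque': [0.061, -0.027, -0.068], 'width': 0.06, 'grasp_force': 0.0} [ 8.e-04 -1.e-04 -1.e+00]
t: 8.63
eef_pos: [0.5495, -0.0014, 0.253]
eef_rot: [0.0, -0.407, 0.913, -0.0]
wrist_force: [0.1, -1.1, 3.3]
width: 0.0124
grasp_force: 61.4
shift mm [-0.7 -0.4  3. ] roll 0.03 yaw 138.03
{'t': 8.633, 'eef_pos': [0.55, -0.001, 0.253], 'joints': [-0.149, 0.357, -0.28, 0.933, -0.0, -0.987], 'wrist_force': [0.058, -1.149, 3.346], 'ft_torque': [-0.267, 0.122, 0.148], 'width': 0.012, 'grasp_force': 61.362} [ 7.e-04 -3.e-04 -1.e+00]
```

```bash
for k in 1; do python3 -m creep '[{"tx":0,"ty":0,"tz":0,"roll":2},{"tx":0,"ty":0,"tz":0,"roll":4},{"tx":0,"ty":0,"tz":0,"roll":6},{"tx":0,"ty":0,"tz":0,"roll":8}]' >/dev/null; python3 go.py .5503 -.0012 .25 138;  python3 -m creep '[{"tx":0,"ty":0,"tz":0,"roll":2},{"tx":0,"ty":0,"tz":0,"roll":4},{"tx":0,"ty":0,"tz":0,"roll":6},{"tx":0,"ty":0,"tz":0,"roll":8}]' >/dev/null; python3 go.py .5503 -.0012 .25 138; python3 -m creep '[{"tx":0,"ty":0,"tz":0,"roll":2},{"tx":0,"ty":0,"tz":0,"roll":4},{"tx":0,"ty":0,"tz":0,"roll":5},{"tx":0,"ty":0,"tz":0,"roll":6},{"tx":0,"ty":0,"tz":0,"roll":7}]' >/dev/null; python3 go.py .5503 -.0012 .25 138; done
```

```text
shift mm [-0.7 -0.3  3.1] roll -8.03 yaw 129.97
{'t': 8.967, 'eef_pos': [0.55, -0.001, 0.253], 'joints': [-0.149, 0.357, -0.28, 0.933, -0.0, -0.846], 'wrist_force': [0.326, -1.691, 3.391], 'ft_torque': [-0.215, 0.061, 0.383], 'width': 0.013, 'grasp_force': 61.437} [ 8.e-04 -4.e-04 -1.e+00]
shift mm [-0.8 -0.2  3.1] roll -16.04 yaw 121.96
{'t': 9.3, 'eef_pos': [0.55, -0.001, 0.253], 'joints': [-0.149, 0.357, -0.28, 0.933, -0.0, -0.706], 'wrist_force': [0.912, -2.225, 3.454], 'ft_torque': [-0.348, 0.056, 0.392], 'width': 0.013, 'grasp_force': 61.489} [ 8.e-04 -4.e-04 -1.e+00]
shift mm [-0.8 -0.1  3. ] roll -23.02 yaw 114.98
{'t': 9.717, 'eef_pos': [0.549, -0.001, 0.253], 'joints': [-0.149, 0.357, -0.28, 0.933, -0.0, -0.585], 'wrist_force': [-1.047, -3.155, 4.944], 'ft_torque': [-0.322, 0.143, 0.378], 'width': 0.013, 'grasp_force': 61.674} [ 7.e-04 -3.e-04 -1.e+00]
```

```bash
T(){ python3 -c "
from h import *
s=get_state();print(round(s['t'],2),np.round(s['joints'][5],3),'tz',np.round(s['ft_torque'],3),'F',np.round(s['wrist_force'],1))"; }; 
python3 -m creep '[{"tx":0,"ty":0,"tz":0,"roll":1},{"tx":0,"ty":0,"tz":0,"roll":2}]' >/dev/null; T
python3 -m creep '[{"tx":0,"ty":0,"tz":0,"roll":1},{"tx":0,"ty":0,"tz":0,"roll":2}]' >/dev/null; T
python3 -m creep '[{"tx":0,"ty":0,"tz":0,"roll":1},{"tx":0,"ty":0,"tz":0,"roll":2}]' >/dev/null; T
python3 -m creep '[{"tx":0,"ty":0,"tz":0,"roll":1},{"tx":0,"ty":0,"tz":0,"roll":2}]' >/dev/null; T
```

```text
9.88 -0.549 tz [-0.433  0.029  0.366] F [ 0.5 -1.5  5.4]
10.05 -0.515 tz [-0.39   0.074  0.375] F [ 0.5 -2.3  5.1]
10.22 -0.48 tz [-0.397  0.085  0.33 ] F [-0.1 -2.3  5.5]
10.38 -0.445 tz [-0.373  0.008  0.354] F [ 0.1 -1.6  5.3]
```

```bash
cat > T.py <<'E'
from h import *
s=get_state();print(round(s['t'],2),np.round(s['joints'][5],3),'tz',np.round(s['ft_torque'],3),'F',np.round(s['wrist_force'],1))
E
python3 -m creep '[{"tx":0,"ty":0,"tz":0,"roll":1},{"tx":0,"ty":0,"tz":0,"roll":2}]' >/dev/null; python3 T.py
python3 -m creep '[{"tx":0,"ty":0,"tz":0,"roll":1},{"tx":0,"ty":0,"tz":0,"roll":2}]' >/dev/null; python3 T.py
python3 -m creep '[{"tx":0,"ty":0,"tz":0,"roll":1},{"tx":0,"ty":0,"tz":0,"roll":2}]' >/dev/null;  python3 T.py
python3 - <<'E'
from h import *
a=grab_frame("side")
cv2.imwrite("pics/kn.png",cv2.resize(a["pixels"][200:300,310:430,::-1],(720,600)))
E
```

```text
10.55 -0.41 tz [-0.347  0.071  0.415] F [-0.4 -1.   4.9]
10.72 -0.375 tz [-0.373  0.078  0.33 ] F [-0.  -1.6  6.2]
10.88 -0.34 tz [-0.36   0.088  0.369] F [-1.1 -1.6  5.2]
```

View pics/kn.png

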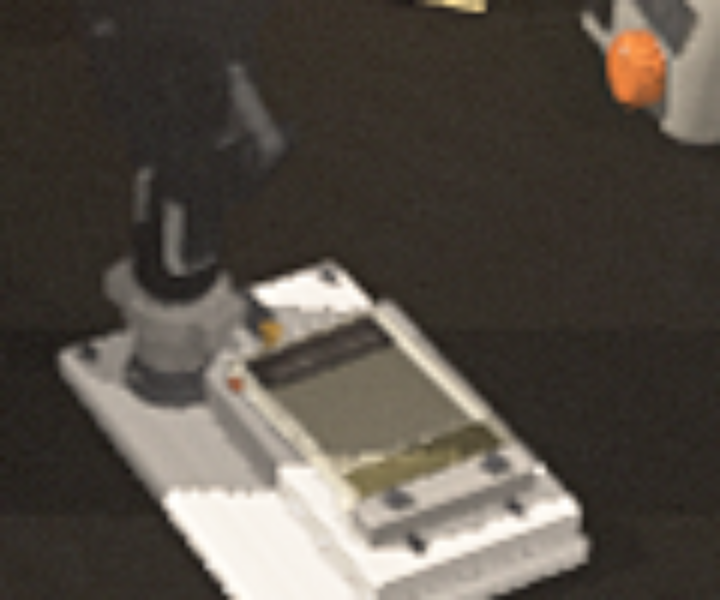

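The brass tip (side pixel about (355,255)) is right at the cassette's near edge. I keep feeling in small steps.

```bash

python3 -m creep '[{"tx":0,"ty":0,"tz":0,"roll":0.8},{"tx":0,"ty":0,"tz":0,"roll":1.5}]' >/dev/null; python3 T.py
python3 -m creep '[{"tx":0,"ty":0,"tz":0,"roll":0.8},{"tx":0,"ty":0,"tz":0,"roll":1.5}]' >/dev/null; python3 T.py
python3 -m creep '[{"tx":0,"ty":0,"tz":0,"roll":0.8},{"tx":0,"ty":0,"tz":0,"roll":1.5}]' >/dev/null; python3 T.py
```

```text
11.1 -0.314 tz [-0.325  0.052  0.373] F [-0.1 -2.3  5.4]
11.27 -0.288 tz [-0.347  0.044  0.337] F [ 0.7 -2.2  6. ]
11.43 -0.262 tz [-0.358  0.058  0.423] F [-0.1 -1.5  5.6]
```

```bash

python3 -m creep '[{"tx":0,"ty":0,"tz":0,"roll":0.5},{"tx":0,"ty":0,"tz":0,"roll":1}]' >/dev/null; python3 T.py
python3 -m creep '[{"tx":0,"ty":0,"tz":0,"roll":0.5},{"tx":0,"ty":0,"tz":0,"roll":1}]' >/dev/null; python3 T.py
python3 -m creep '[{"tx":0,"ty":0,"tz":0,"roll":0.5},{"tx":0,"ty":0,"tz":0,"roll":1}]' >/dev/null; python3 T.py
```

```text
11.6 -0.245 tz [-0.328  0.023  0.465] F [-0.6 -1.1  5.6]
11.77 -0.227 tz [-0.348  0.037  0.511] F [ 0.8 -1.6  5.4]
11.93 -0.21 tz [-0.365  0.036  0.603] F [ 0.3 -0.8  5.2]
```

```bash

python3 -m creep '[{"tx":0,"ty":0,"tz":0,"roll":0}]' >/dev/null; python3 T.py
python3 - <<'E'
from h import *
a=grab_frame("side"); r=silhouettes("side","gel_cassette")
for q in r[:1]:
    p=pts(a,q["mask"]); print(q["confidence"],np.round(np.median(p,0),4),np.round(np.percentile(p,2,0),4),np.round(np.percentile(p,98,0),4))
s=get_state(); print(s["ft_torque"],s["joints"][5])
cv2.imwrite("pics/kn2.png",cv2.resize(a["pixels"][200:300,310:430,::-1],(720,600)))
E
```

```text
12.02 -0.21 tz [-0.353 -0.011  0.535] F [-0.3 -2.2  5.1]
0.87 [ 0.6048 -0.065   0.0298] [ 0.5635 -0.1114  0.0256] [ 0.6458 -0.0179  0.0336]
[-0.39223006  0.03620794  0.53481709] -0.21023249374552608
```

View pics/kn2.png

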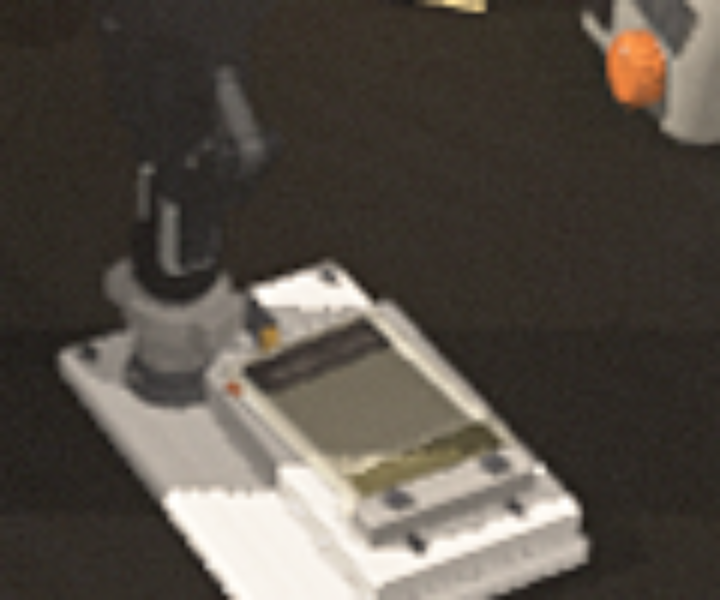

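The cassette now sits against the fence bar (edges meet near side pixel (378,282)), and the torque is about 0.17–0.2 above rubbing, so roughly 5 N. I release the knob.

```bash
python3 -m creep '[{"tx":0,"ty":0,"tz":0,"roll":0},{"tx":0,"ty":0,"tz":0,"roll":0},{"tx":0,"ty":0,"tz":0,"roll":0},{"tx":0,"ty":0,"tz":0,"roll":0},{"tx":0,"ty":0,"tz":0,"roll":0},{"tx":0,"ty":0,"tz":0,"roll":0},{"tx":0,"ty":0,"tz":-10,"roll":0},{"tx":0,"ty":0,"tz":-25,"roll":0},{"tx":0,"ty":0,"tz":-42,"roll":0},{"tx":0,"ty":0,"tz":-42,"roll":0},{"tx":0,"ty":0,"tz":-42,"roll":0}]' 0; python3 go.py .5502 -.0014 .2155 118.6
```

```text
t: 13.03
eef_pos: [0.5499, -0.0014, 0.2962]
eef_rot: [0.002, -0.031, 1.0, -0.0]
wrist_force: [-0.4, 0.2, 0.6]
width: 0.0852
grasp_force: 0.0
shift mm [-0.   0.  80.7] roll -25.07 yaw 93.53
{'t': 13.033, 'eef_pos': [0.55, -0.001, 0.296], 'joints': [-0.149, 0.32, -0.218, 1.03, 0.0, -0.21], 'wrist_force': [-0.39, 0.184, 0.617], 'ft_torque': [0.016, -0.015, 0.023], 'width': 0.085, 'grasp_force': 0.0} [ 3.1e-03 -4.0e-04 -1.0e+00]
```

```bash
python3 -m creep '[{"tx":0,"ty":0,"tz":0,"roll":-7},{"tx":0,"ty":0,"tz":0,"roll":-14},{"tx":0,"ty":0,"tz":0,"roll":-21},{"tx":0,"ty":0,"tz":10,"roll":-25},{"tx":0,"ty":0,"tz":30,"roll":-25},{"tx":0,"ty":0,"tz":50,"roll":-25},{"tx":0,"ty":0,"tz":65,"roll":-25},{"tx":0,"ty":0,"tz":75,"roll":-25},{"tx":0,"ty":0,"tz":80,"roll":-25},{"tx":0,"ty":0,"tz":80,"roll":-25},{"tx":0,"ty":0,"tz":80,"roll":-25}]'; python3 go.py .5502 -.0014 .2155 118.6; python3 -m creep '[{"tx":0,"ty":0,"tz":0,"roll":0},{"tx":0,"ty":0,"tz":0,"roll":0},{"tx":0,"ty":0,"tz":0,"roll":0},{"tx":0,"ty":0,"tz":0,"roll":0},{"tx":0,"ty":0,"tz":0,"roll":0},{"tx":0,"ty":0,"tz":0,"roll":0},{"tx":0,"ty":0,"tz":0,"roll":0},{"tx":0,"ty":0,"tz":0,"roll":0}]' 0.8 60; python3 go.py .5502 -.0014 .2155 118.6
```

```text
t: 13.95
eef_pos: [0.5494, -0.0013, 0.2148]
eef_rot: [-0.0, -0.246, 0.969, 0.0]
wrist_force: [0.2, -0.0, 0.4]
width: 0.0858
grasp_force: 0.0
shift mm [-0.6 -0.4 -0.7] roll -0.06 yaw 118.54
{'t': 13.95, 'eef_pos': [0.549, -0.001, 0.215], 'joints': [-0.149, 0.396, -0.328, 0.847, 0.0, -0.647], 'wrist_force': [0.197, -0.016, 0.435], 'ft_torque': [-0.017, -0.05, -0.03], 'width': 0.086, 'grasp_force': 0.0} [-0.e+00  1.e-04 -1.e+00]
t: 14.62
eef_pos: [0.5497, -0.0013, 0.216]
eef_rot: [0.001, -0.246, 0.969, -0.0]
wrist_force: [-1.4, 0.5, 5.6]
width: 0.0546
grasp_force: 63.3
shift mm [-0.4 -0.3  0.5] roll -0.07 yaw 118.53
{'t': 14.617, 'eef_pos': [0.55, -0.001, 0.216], 'joints': [-0.148, 0.394, -0.327, 0.848, 0.0, -0.646], 'wrist_force': [-1.385, 0.512, 5.572], 'ft_torque': [0.053, 0.248, -0.039], 'width': 0.055, 'grasp_force': 63.256} [ 2.1e-03 -2.0e-04 -1.0e+00]
```

```bash
python3 -m creep '[{"tx":0,"ty":0,"tz":0,"roll":3},{"tx":0,"ty":0,"tz":0,"roll":6},{"tx":0,"ty":0,"tz":0,"roll":9}]'>/dev/null; python3 T.py
python3 -m creep '[{"tx":0,"ty":0,"tz":0,"roll":3},{"tx":0,"ty":0,"tz":0,"roll":6}]'>/dev/null; python3 T.py
python3 -m creep '[{"tx":0,"ty":0,"tz":0,"roll":2},{"tx":0,"ty":0,"tz":0,"roll":4}]'>/dev/null; python3 T.py
python3 -m creep '[{"tx":0,"ty":0,"tz":0,"roll":2},{"tx":0,"ty":0,"tz":0,"roll":4}]'>/dev/null; python3 T.py
python3 -m creep '[{"tx":0,"ty":0,"tz":0,"roll":2},{"tx":0,"ty":0,"tz":0,"roll":4}]'>/dev/null; python3 T.py
```

```text
14.87 -0.488 tz [-0.038  0.265  0.392] F [-1.2 -1.2  5. ]
15.03 -0.383 tz [-0.135  0.23   0.411] F [-1.2  0.4  6.6]
15.2 -0.314 tz [-0.153  0.264  0.417] F [-1.4 -0.1  5.3]
15.37 -0.244 tz [-0.134  0.252  0.39 ] F [-0.9  0.2  5.9]
15.53 -0.174 tz [-0.157  0.309  0.413] F [-1.8 -0.1  5.7]
```

```bash

python3 -m creep '[{"tx":0,"ty":0,"tz":0,"roll":2},{"tx":0,"ty":0,"tz":0,"roll":4}]'>/dev/null; python3 T.py
python3 -m creep '[{"tx":0,"ty":0,"tz":0,"roll":2},{"tx":0,"ty":0,"tz":0,"roll":4}]'>/dev/null; python3 T.py
python3 -m creep '[{"tx":0,"ty":0,"tz":0,"roll":2},{"tx":0,"ty":0,"tz":0,"roll":4}]'>/dev/null; python3 T.py
python3 -m creep '[{"tx":0,"ty":0,"tz":0,"roll":2},{"tx":0,"ty":0,"tz":0,"roll":4}]'>/dev/null; python3 T.py
```

```text
15.7 -0.105 tz [-0.239  0.293  0.401] F [-1.6 -1.   6. ]
15.87 -0.035 tz [-0.278  0.266  0.475] F [-0.9 -0.6  5.9]
16.03 0.035 tz [-0.229  0.296  0.428] F [-1.3 -1.   4.6]
16.2 0.105 tz [-0.268  0.324  0.462] F [-1.6 -0.7  4.7]
```

```bash

python3 -m creep '[{"tx":0,"ty":0,"tz":0,"roll":2},{"tx":0,"ty":0,"tz":0,"roll":4}]'>/dev/null; python3 T.py
python3 -m creep '[{"tx":0,"ty":0,"tz":0,"roll":2},{"tx":0,"ty":0,"tz":0,"roll":4}]'>/dev/null; python3 T.py
python3 -m creep '[{"tx":0,"ty":0,"tz":0,"roll":2},{"tx":0,"ty":0,"tz":0,"roll":4}]'>/dev/null; python3 T.py
python3 -m creep '[{"tx":0,"ty":0,"tz":0,"roll":2},{"tx":0,"ty":0,"tz":0,"roll":4}]'>/dev/null; python3 T.py
```

```text
16.37 0.174 tz [-0.32   0.305  0.544] F [-1.  -1.   5.4]
16.53 0.244 tz [-0.298  0.376  0.578] F [-1.1 -1.3  5.7]
16.7 0.314 tz [-0.418  0.355  0.529] F [-1.3 -0.4  5.9]
16.87 0.384 tz [-0.372  0.449  0.689] F [-1.1 -1.2  6.3]
```

```bash

python3 -m creep '[{"tx":0,"ty":0,"tz":0,"roll":1.5},{"tx":0,"ty":0,"tz":0,"roll":3}]'>/dev/null; python3 T.py
python3 -m creep '[{"tx":0,"ty":0,"tz":0,"roll":1.5},{"tx":0,"ty":0,"tz":0,"roll":3}]'>/dev/null; python3 T.py
python3 -m creep '[{"tx":0,"ty":0,"tz":0,"roll":0.7}]'>/dev/null; python3 T.py
python3 -m creep '[{"tx":0,"ty":0,"tz":0,"roll":0.7}]'>/dev/null; python3 T.py
```

```text
17.03 0.435 tz [-0.438  0.428  0.727] F [-0.8  0.9  4.8]
17.2 0.488 tz [-0.435  0.378  0.709] F [-2.  -0.6  4.8]
17.28 0.5 tz [-0.483  0.493  0.761] F [-0.6 -1.3  6.6]
17.37 0.511 tz [-0.425  0.415  0.807] F [-1.8 -1.7  5.3]
```

```bash
python3 -m creep '[{"tx":0,"ty":0,"tz":0,"roll":0},{"tx":0,"ty":0,"tz":0,"roll":0},{"tx":0,"ty":0,"tz":0,"roll":0},{"tx":0,"ty":0,"tz":0,"roll":0},{"tx":0,"ty":0,"tz":0,"roll":0},{"tx":0,"ty":0,"tz":-10,"roll":0},{"tx":0,"ty":0,"tz":-30,"roll":0},{"tx":0,"ty":0,"tz":-55,"roll":0},{"tx":0,"ty":0,"tz":-80,"roll":0},{"tx":0,"ty":0,"tz":-110,"roll":0},{"tx":0,"ty":0,"tz":-140,"roll":0},{"tx":0,"ty":0,"tz":-140,"roll":0}]' 0; python3 go.py .45 .25 .4 90
```

```text
t: 18.37
eef_pos: [0.5509, -0.0015, 0.3619]
eef_rot: [0.005, 0.324, 0.946, 0.001]
wrist_force: [0.4, -0.6, 0.3]
width: 0.0853
grasp_force: 0.0
shift mm [233.6 136.9 -39.6] roll -37.86 yaw 52.14
{'t': 18.367, 'eef_pos': [0.551, -0.001, 0.362], 'joints': [-0.148, 0.277, -0.109, 1.174, 0.0, 0.512], 'wrist_force': [0.388, -0.603, 0.271], 'ft_torque': [-0.014, -0.021, -0.005], 'width': 0.085, 'grasp_force': 0.0} [ 0.0105 -0.0014 -0.9999]
```

Move aside to let the top camera check.

```bash
python3 -m creep '[{"tx":24,"ty":14,"tz":-4,"roll":0},{"tx":54,"ty":31,"tz":-10,"roll":0},{"tx":84,"ty":48,"tz":-15,"roll":0},{"tx":114,"ty":66,"tz":-20,"roll":0},{"tx":144,"ty":84,"tz":-25,"roll":0},{"tx":174,"ty":101,"tz":-30,"roll":0},{"tx":204,"ty":119,"tz":-35,"roll":0},{"tx":225,"ty":132,"tz":-40,"roll":0},{"tx":233,"ty":137,"tz":-40,"roll":0},{"tx":233,"ty":137,"tz":-40,"roll":0}]'; sed -i 's/^run()$/run(3)/; s/(.9,2.8)/(.6,2.2)/' fit2.py; python3 fit2.py; python3 - <<'E'
from h import *
a=grab_frame("side"); b=grab_frame("top")
A=a["pixels"][200:320,300:420,::-1]; B=b["pixels"][165:265,275:375,::-1]
cv2.imwrite("pics/end.png",np.hstack([cv2.resize(A,(400,400)),cv2.resize(B,(400,400))]))
E
```

```text
t: 19.2
eef_pos: [0.4486, 0.2515, 0.3952]
eef_rot: [0.0, 0.323, 0.946, 0.0]
wrist_force: [0.7, 0.7, 0.7]
width: 0.0855
grasp_force: 0.0
ring [ 0.5506 -0.0029  0.8978] 51.437588464176805 10.945086762061317
60 18.8; 70 31.2; 80 40.2; 90 47.5; 100 57.5; 110 67.6; 120 71.0; 130 71.3; 140 69.5; 150 66.8; 160 64.7; 170 61.6;
```

View pics/end.png

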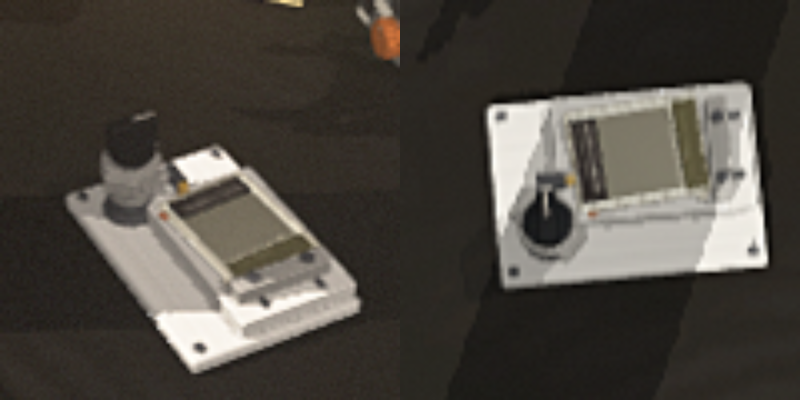

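The tip (top pixel about (318,210)) touches the cassette, the cassette sits at the fence, and the ring stayed at about 51.5°. Handing in.

```bash
python3 -c "
from plant import *
print(finish_job())"
```

```text
the job is handed in; nothing more can be done
None
```

The job is handed in after about 20 s on the robot's clock: the cassette is home against the fence with the stop bearing at about 5 N, and the lock ring is retightened to about 0.34 N m above rubbing; both figures are from wrist torque.

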